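# Index the drum of a vial counter and load a sample vial through its light flap

### The job

Load the glass vial into the white vial counter. The counter's drum has been left with its only sample well turned away out of sight: reach in through the window below the readout and turn the drum by its grip bars until the index lever on the counter's right-hand side drops into its notch, which brings the well to the top under the loading collar. Then, keeping the vial upright, cap up, push it through the spring flap in the collar so that it drops into the well and the flap shuts behind it; leave the two jars and the beaker where they stand.

Things in the scene. Friction and masses are not known exactly. Their poses are not given: they have to be found in the camera images.
- counter: White bench vial counter, fixed, 223 deep x 224 wide x 267 high. Origin on the worktop straight below the drum's axle; x to its rear, y to its left, z up; the front faces -x (turned 40 to 63 degrees to the robot's right) and slopes at 45 degrees. Left half: grip wheel in a window, readout head over it. Right half: cased drum with one hidden sample well.
- axle (a point): Middle of the grip wheel on the drum's level axle (along y), fixed. 9 round black bars 12 mm thick, parallel to y, 40 degrees apart, centres 80 mm from the axle, hub radius 48 mm; bars run 46 mm to either side in y. Where bars and well start is not told; pulling the bars forward (top towards the window) by 90 to 175 degrees brings the well up. Stays where left; about 2 N at a bar.
- head (a point): Middle of the lower front edge of the readout head, a box over the wheel from here to the rear, rising 59 mm. It keeps an upright gripper off: a tool leaning about 45 degrees (fingers pointing to the counter's rear and down, closed, closing line along y) gets between two bars with its tips down to 65 mm from the axle, and can drive a bar from about 45 to 88 degrees forward of the top.
- apron (a point): Middle of the top edge of the low front apron, the lower end of the window. The window is bounded on the right by an upright plate 48 mm from here in y; on the left, 48 mm away, the plate is cut down to the apron's height.
- collar (a point): Centre of the round flared mouth of the loading collar, on the flat deck 9.5 mm below; axes as the counter's. Mouth 43 mm wide, throat 30. The flap lies 15 mm below the mouth. The well, when up: 36 x 32 mm, padded floor 106 mm below the mouth. The readout head stands 42 mm to the left of this point and 49 mm higher.
- lever_knob (a point): Centre of the 14 mm black ball at the front end of the index lever, at the right side of the counter, 137 mm in front of the lever's pivot; it stands about 12 mm lower when the roller is in the notch.
- index_lever (a joint): Sprung lever, its roller rides on the drum's index disc, rad: about 0.086 on the plain rim (there at the start), 0 in the disc's one V notch, which is when the well is at the top. Within 6 degrees either side the spring draws the drum to the middle by itself once the bars are free; to turn on out of the notch takes about 10 N at a bar.
- flap (a joint): Light spring flap under the collar, rad: 0 shut, about 1.5 open; hinged at the rear, 31 mm long, opens downward under a fraction of a newton and swings shut when nothing stands in its way. A vial lowered some 35 mm into the collar holds it open and, let go, slides on down into the well by its own weight if the well is up.
- vial: Glass vial with black screw cap, 22 mm diameter, 51 mm tall (cap 20 mm diameter, top 11 mm), 36 to 59 g, standing upright on the worktop to the robot's right, in front or farther back. Origin at the centre of its underside, z up.
- small_jar: Small sample jar with white lid, 45 mm diameter, 60 mm tall, to the robot's right, in the other of the two places. Origin at the centre of its underside. Leave it.
- tall_jar: Sample jar with white lid, 57 mm diameter, 82 mm tall, left of the counter near the oven. Origin at the centre of its underside. Leave it.
- beaker: Beaker, 56 x 62 x 66 mm, right of the counter, farther back. Origin at the centre of its underside. Leave it.

How it is judged:
By the outcome, as a careful person would: the job done as asked, in the order asked, and still so for the second after the job is handed in, with the robot touching nothing.
It also fails if it takes over 72 s, if anything falls off the work surface, if the arm or the gripper's body presses on something with over 40 N, if the wrist force passes 120 N, or if a joint passes its speed limit or range.

### The arm

A 6-joint arm with a two-finger parallel gripper is mounted at the origin on a cart in front of the work surface, level with it; the furniture and walls round the work are solid. World frame = base frame: x ahead of the robot, y to its left, z up, the work surface at z = 0. Lengths are in m, angles in degrees, forces in N, time in s.
With the tool pointing down it reaches from about 0.35 to 0.875 m from the base axis. Payload 4.2 kg.
Tool frame: the origin (TCP) lies midway between the tips of the shut fingers; the grasp point (between the pads) lies 19 mm behind it; z points along the fingers, y is the line along which they close (so a half turn about z gives the same grasp; the last joint's range is limited). The gripper opens to 87 mm and grips with 3 to 60 N. Pads are 19 mm wide; open, the fingers measure 117 mm over their backs; the gripper's body (75 mm by 190 mm) begins 51 mm behind the grasp point.
Start: joints at [-53.938, 22.042, 0.453, 0, -68.411, -14.817], TCP at [0.226, -0.582, 0.223] pointing down, gripper open.
Joint ranges: [-179.83, 179.83], [-69.29, 118.12], [-61.27, 80.66], [-181.25, 117.63], [-171.15, -9.14], [-177.46, 177.46]. Speed limits (degrees/s): [159.86, 159.86, 180, 180, 180, 180].

### API

Orientations are given as a 3x3 rotation matrix whose columns are the frame's x, y, z axes.
In Python, from station import r gives the robot as it stands.
- The arm moves only by the shell command python3 steer.py 'ROWS'. ROWS is a JSON list that holds a single list of rows (three levels of brackets), with 1 to 8 rows, each of 7 numbers: the opening from 0.0 (shut) to 1.0 (fully open), then dx, dy, dz in units of 20 mm, then a rotation vector rx, ry, rz in units of 5 degrees; each row is the pose to reach, as a shift and turn from the pose commanded when the command began, along the tool's axes at that moment; what a row does not reach only later rows make up. A row lasts 1/10 s, in which the tool goes at most 0.05 m and 8.59 degrees, less where a joint would pass 70% of its speed; a pose out of reach is approached as far as the arm can. The fingers move at their own pace and stop on an object; the grip force is fixed at half the most. Time passes only in rows, so rows that do not move let the fingers close. It prints the time, the measured TCP pose, the force, the opening and the grip force at its end. Input that does not fit is refused with a message, and nothing moves.
- r.sense(): the state, without advancing time (a new reading comes with each control period).
- r.capture(name): name is "scene" or "top" or "wrist"; returns a dict with "pixels" (400x640x3 uint8, red, green, blue), "z_map" (400x640 float32, m along the optical axis (not along the pixel's ray), 0 where there is no reading), "K" (3x3 intrinsics, pixels), "world_from_camera" (4x4, takes a point from camera to world coordinates). Camera axes: x right, y up, looking along -z (the intrinsics and any distortion apply to the point x, -y, -z); pixel columns grow to the right and rows downward; lengths in m; the calibration is good to about 2 mm. The wrist camera is an equidistant fisheye: a pixel r from the principal point sees the ray r / f radians off the axis. A picture is of the moment at which its call begins.
- r.finish_job(): hands the job in; it is judged then, once.
The state is a dict: "time_s": time; "joints": joint angles; "joint_velocities": joint speeds; "effort": joint torques, N m; "tcp_pos": TCP position; "ee_rot": TCP orientation; "wrist_force": force on the tool from outside, world axes, zero at the start; "moment": the same for the moment, N m; "gripper_width": opening from 0.0 (shut) to 1.0 (fully open); "gripper_force": force on a finger pad.
Only numpy, scipy, OpenCV 4.12 (cv2) and the standard library are available. Lean on these libraries where they do the work, as an engineer would, in place of code of your own. Each camera call takes 0.05 s, during which the arm holds its last target. There are 200 camera calls.

## Working session

There is one attempt and no reset: what is moved stays moved. The work goes in short steps, Python scripts to look and compute and a shell command to move; the robot and the scene stay as the last step left them, time stands still between calls to the robot, and variables do not carry over. Pictures are saved under pics/ and viewed, at most 10 in all, crops included, and the job is handed in when it is done.

```bash
ls; mkdir -p pics
cat > h.py <<'E'
import numpy as np, cv2
from station import r
def snap(name,f,crop=None,scale=1):
    c=r.capture(name); np.savez('pics/'+f+'.npz',**c)
    p=c['pixels'][...,::-1]
    if crop: x0,y0,x1,y1=crop; p=p[y0:y1,x0:x1]
    cv2.imwrite('pics/'+f+'.png',cv2.resize(p,None,fx=scale,fy=scale,interpolation=cv2.INTER_CUBIC)); return c
def pts(c):
    K=c['K'];z=c['z_map'];v,u=np.mgrid[0:400,0:640]
    X=(u-K[0,2])/K[0,0]*z;Y=-(v-K[1,2])/K[1,1]*z
    P=np.stack([X,Y,-z,np.ones_like(z)],-1)@c['world_from_camera'].T
    P=P[...,:3].copy();P[z==0]=np.nan;return P
E
python3 - <<'E'
from h import *
for n in('scene','top'):
    c=snap(n,n+'0',scale=1.25);print(c['K'],c['world_from_camera'])
print(r.sense())
E
```

```text
pics
station.py
steer.py
[[502.96485986   0.         324.18165595]
 [  0.         502.96485986 205.48586215]
 [  0.           0.           1.        ]] [[ 0.73781196  0.41516529 -0.53223238 -0.28014412]
 [-0.67476308  0.474796   -0.56503411 -0.9268522 ]
 [ 0.01811925  0.77601968  0.63044837  1.20727054]
 [ 0.          0.          0.          1.        ]]
[[427.14044952   0.         321.02335722]
 [  0.         427.14044952 197.27345695]
 [  0.           0.           1.        ]] [[-0.02491683  0.98976763 -0.1404962   0.44334242]
 [-0.99968377 -0.02419247  0.00686162  0.03664498]
 [ 0.00339246  0.14062274  0.99005744  1.47752243]
 [ 0.          0.          0.          1.        ]]
{'time_s': 0.1, 'joints': array([-5.39361513e+01,  2.20873448e+01,  3.88304626e-01, -2.41271522e-02,
       -6.84094820e+01, -1.48167001e+01]), 'joint_velocities': array([ 0.10754942, -0.0307436 ,  0.19767001,  0.1379395 ,  0.06732677,
       -0.0110917 ]), 'effort': array([ 5.38856348e-04, -3.91690135e+01,  1.87937468e+01,  4.23188657e+00,
        1.35040213e-02, -6.44811462e-05]), 'tcp_pos': array([ 0.22632196, -0.58202453,  0.22156639]), 'ee_rot': array([[-9.32082139e-01, -3.62246115e-01, -7.98478012e-04],
       [-3.62246980e-01,  9.32080481e-01,  1.76156897e-03],
       [ 1.06124252e-04,  1.93117323e-03, -9.99998130e-01]]), 'wrist_force': array([0.37327764, 0.44329931, 0.66175891]), 'moment': array([-0.01270297,  0.02211064,  0.02207464]), 'gripper_force': 0.0, 'gripper_width': 1.002429775535753}
```

View pics/scene0.png

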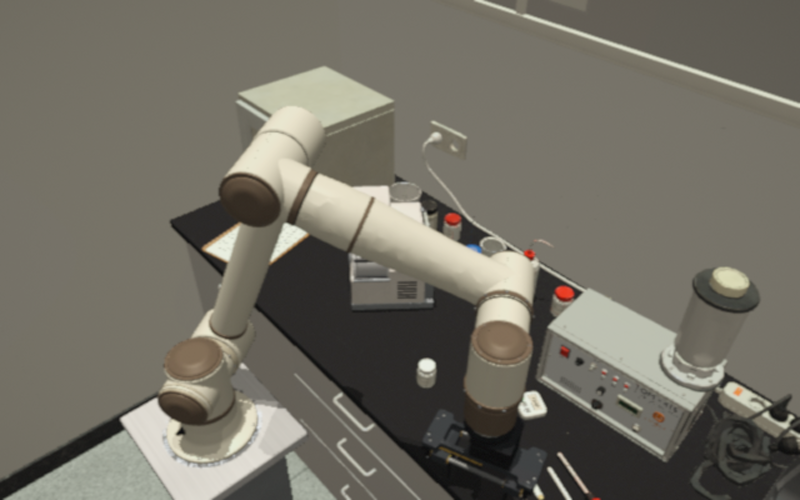

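View pics/top0.png

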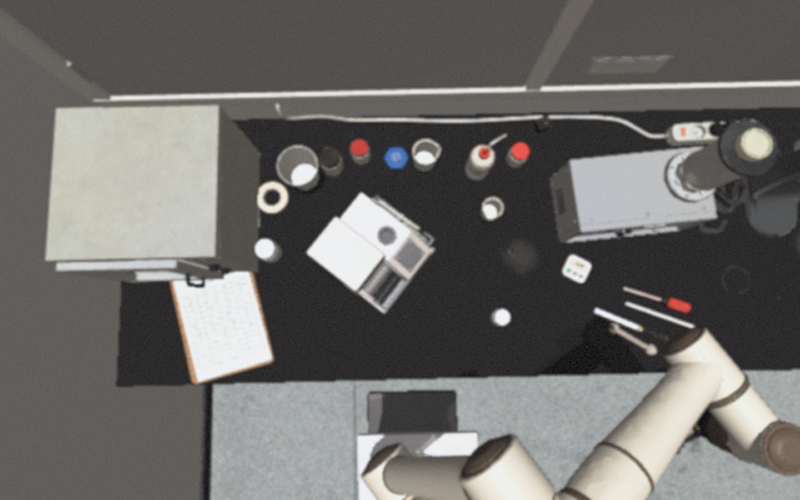

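The top view shows the counter around (370,250), the small jar at (502,317), a dark vial-like blob at (520,255) and the beaker at (490,208). I'll enlarge the counter and vial area.

Run:
```python
from h import *
c=dict(np.load('pics/top0.npz'));p=c['pixels'][...,::-1]
a=p[145:265,235:435]
a=np.clip(a.astype(float)*1.6,0,255).astype(np.uint8)
cv2.imwrite('pics/c1.png',cv2.resize(a,None,fx=4,fy=4,interpolation=cv2.INTER_CUBIC))
P=pts(c)
for (x0,y0,x1,y1,n) in [(400,185,435,225,'vial'),(385,240,420,270,'sj'),(375,150,410,182,'beaker'),(195,180,230,215,'tj')]:
    q=P[y0:y1,x0:x1].reshape(-1,3);q=q[q[:,2]>.02];print(n,len(q),np.nanmean(q,0),q.min(0),q.max(0))
    t=q[q[:,2]>q[:,2].max()-.01];print(t.mean(0),t.min(0),t.max(0))
```

```text
vial 33 [ 0.62708649 -0.27621061  0.04730858] [ 0.61902447 -0.286925    0.02050857] [ 0.63593902 -0.26795392  0.06007176]
[ 0.62845282 -0.27691467  0.05272443] [ 0.62171294 -0.28631036  0.05010127] [ 0.63593902 -0.26931011  0.06007176]
sj 154 [ 0.45068016 -0.23101032  0.05495757] [ 0.42973819 -0.25518117  0.02232107] [ 0.47276953 -0.21305947  0.06742118]
[ 0.45091681 -0.23487153  0.06113566] [ 0.43296911 -0.25518117  0.057561  ] [ 0.46914943 -0.21544127  0.06742118]
beaker 136 [ 0.74900585 -0.22558528  0.05133183] [ 0.71264102 -0.24953853  0.02115271] [ 0.77259125 -0.19734521  0.07188675]
[ 0.74557768 -0.22274839  0.06588698] [ 0.71264102 -0.24953853  0.06200218] [ 0.77259125 -0.19734521  0.07188675]
tj 673 [0.64704111 0.40420835 0.0874757 ] [0.58989455 0.35915553 0.02046791] [0.7197104 0.4249359 0.1656239]
[0.6458537  0.42007982 0.15877218] [0.59404033 0.41889105 0.15602923] [0.69347254 0.42075742 0.1656239 ]
```

View pics/c1.png

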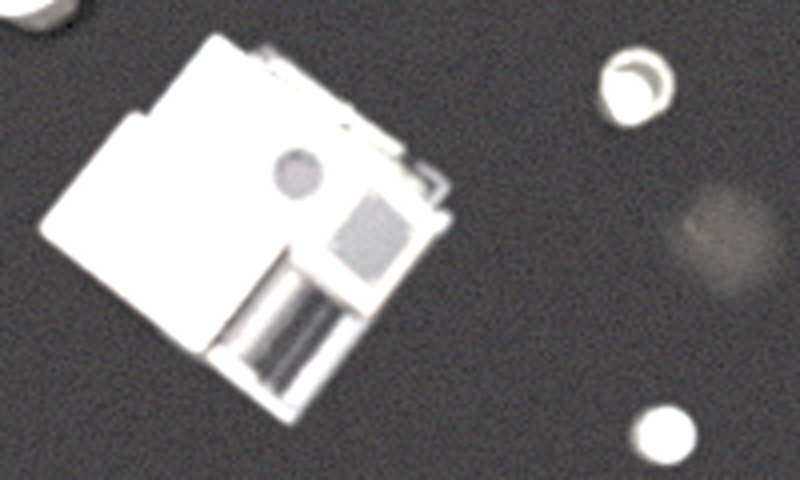

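The crop shows the head top with corners at about (135,113), (40,228), (205,355) and (290,250). The collar is at (298,173) and the window with bars at (290,330). The counter front faces the lower right. Next I'll fit the planes.

Run:
```python
from h import *
for n in ('top','scene'):
    c=dict(np.load(f'pics/{n}0.npz'));P=pts(c)
    q=P.reshape(-1,3);q=q[(q[:,0]>.4)&(q[:,0]<.85)&(q[:,1]>-.15)&(q[:,1]<.3)&(q[:,2]>.02)&(q[:,2]<.4)]
    print(n,np.histogram(q[:,2],bins=np.arange(.1,.3,.01)))
    for lo,hi in((.255,.28),(.198,.22)):
        t=q[(q[:,2]>lo)&(q[:,2]<hi)]
        if len(t)<50: continue
        print(lo,len(t),t.mean(0),cv2.minAreaRect((t[:,:2]*1000).astype(np.float32)),cv2.boxPoints(cv2.minAreaRect((t[:,:2]*1000).astype(np.float32))).round())
    if n=='top':
        # collar: crop (298,173)
        u,v=235+298/4,145+173/4;print('collar',P[int(v)-4:int(v)+5,int(u)-4:int(u)+5,2].round(3))
        K=c['K'];
        for uv,z in(((298,173),.203),((135,113),.267),((40,228),.267),((200,355),.267),((295,246),.267)):
            d=c['world_from_camera'][:3,:3]@[(235+uv[0]/4-.4-K[0,2])/K[0,0],-(145+uv[1]/4-.4-K[1,2])/K[1,1],-1];o=c['world_from_camera'][:3,3]
            print(uv,o+d*(z-o[2])/d[2])
```

```text
top (array([ 113,  143,   89,  115,  173,  249,  148,  164,  176,  133,  961,
        595,   44,   29,   26,   36, 1750,  153,    0]), array([0.1 , 0.11, 0.12, 0.13, 0.14, 0.15, 0.16, 0.17, 0.18, 0.19, 0.2 ,
       0.21, 0.22, 0.23, 0.24, 0.25, 0.26, 0.27, 0.28, 0.29]))
0.255 1927 [0.60178826 0.15461974 0.26661328] ((602.6544799804688, 154.88687133789062), (147.184326171875, 108.98802947998047), 50.90382385253906) [[514. 132.]
 [599.  63.]
 [691. 178.]
 [607. 246.]]
0.198 1593 [0.67497806 0.08233712 0.20906585] ((637.483642578125, 111.763916015625), (168.9212188720703, 208.7664337158203), 50.93426513671875) [[503. 112.]
 [665. -20.]
 [772. 112.]
 [610. 243.]]
collar [[0.216 0.211 0.209 0.205 0.202 0.205 0.206 0.21  0.215]
 [0.215 0.203 0.202 0.206 0.206 0.204 0.2   0.205 0.2  ]
 [0.213 0.204 0.206 0.206 0.205 0.202 0.201 0.207 0.202]
 [0.208 0.21  0.208 0.205 0.206 0.2   0.202 0.204 0.207]
 [0.204 0.203 0.201 0.201 0.208 0.203 0.207 0.204 0.204]
 [0.202 0.209 0.206 0.2   0.205 0.203 0.204 0.202 0.204]
 [0.207 0.204 0.206 0.208 0.207 0.207 0.207 0.206 0.2  ]
 [0.216 0.204 0.202 0.201 
[... 267 characters left out ...]
   ]
(295, 246) [0.59057375 0.06504612 0.267     ]
scene (array([253, 209,  75,  43,  27,  33,   9,   1,   3,   2, 218,  70,   5,
         0,   0,   2, 237,   5,   0]), array([0.1 , 0.11, 0.12, 0.13, 0.14, 0.15, 0.16, 0.17, 0.18, 0.19, 0.2 ,
       0.21, 0.22, 0.23, 0.24, 0.25, 0.26, 0.27, 0.28, 0.29]))
0.255 244 [0.64346594 0.17406672 0.26560916] ((623.5504760742188, 173.45327758789062), (97.65074920654297, 96.5742416381836), 48.70638656616211) [[555. 169.]
 [628. 105.]
 [692. 178.]
 [619. 242.]]
0.198 289 [0.7146929  0.10897228 0.2083607 ] ((721.6729736328125, 99.0323486328125), (71.52604675292969, 154.6078338623047), 0.8244410157203674) [[685. 176.]
 [687.  21.]
 [759.  22.]
 [756. 177.]]
```

```bash
cat >> h.py <<'E'
yaw=np.radians(50.9)
Rc=np.array([[np.cos(yaw),-np.sin(yaw),0],[np.sin(yaw),np.cos(yaw),0],[0,0,1]])
col=np.array([.654,.063,0]); hd=np.array([.5565,.0975,0])
ax0=hd+Rc@[(Rc.T@(col-hd))[0],0,0]
E
python3 - <<'E'
from h import *
print(ax0)
c=dict(np.load('pics/top0.npz'));P=pts(c);q=P.reshape(-1,3);L=(q-ax0)@Rc
m=(L[:,0]>-.18)&(L[:,0]<-.03)&(abs(L[:,1])<.06)&(L[:,2]>.02)&(L[:,2]<.25)
L=L[m];print(len(L))
im=np.zeros((400,600,3),np.uint8)
for x,y,z in L:
    cc=(0,255,0) if abs(y)<.038 else (0,0,255)
    cv2.circle(im,(int((x+.18)*2500),int(400-(z-.05)*2000)),2,cc,-1)
M=L[abs(L[:,1])<.035]
for a in np.arange(-.16,-.03,.005):
    s=M[(M[:,0]>=a)&(M[:,0]<a+.005),2]
    if len(s):print(round(a,3),len(s),np.percentile(s,[10,50,90]).round(3))
p=c['pixels'][...,::-1][195:260,270:345]
cv2.imwrite('pics/c2.png',cv2.resize(p,None,fx=8,fy=8,interpolation=cv2.INTER_CUBIC))
E
```

```text
[0.57839536 0.12444223 0.        ]
1036
-0.11 51 [0.024 0.111 0.117]
-0.105 25 [0.11  0.115 0.117]
-0.1 19 [0.028 0.03  0.034]
-0.095 31 [0.027 0.032 0.035]
-0.09 51 [0.028 0.033 0.104]
-0.085 33 [0.099 0.103 0.106]
-0.08 20 [0.098 0.1   0.103]
-0.075 55 [0.029 0.153 0.157]
-0.07 52 [0.028 0.154 0.159]
-0.065 11 [0.148 0.152 0.154]
-0.06 8 [0.05  0.052 0.055]
-0.055 39 [0.029 0.05  0.116]
-0.05 66 [0.028 0.118 0.129]
-0.045 40 [0.126 0.132 0.136]
-0.04 40 [0.134 0.138 0.142]
-0.035 58 [0.139 0.145 0.24 ]
```

View pics/c2.png

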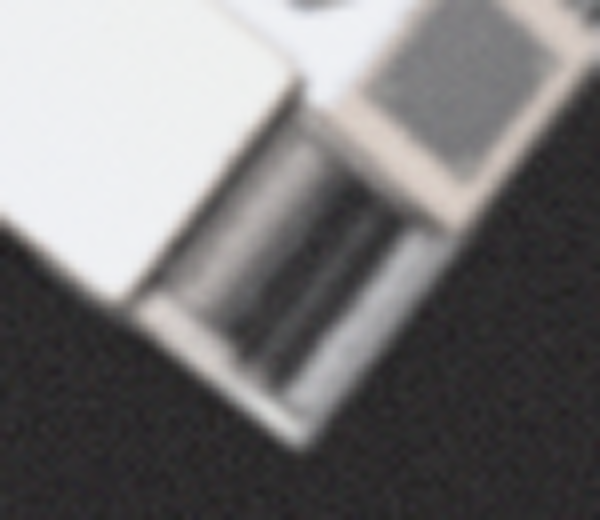

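The window crop shows one bar near (300,310) and a paler one near (260,360). The profile puts bars about 56° and 96° forward of the top, with the axle at z≈0.107. I'll write a target calculator and compute the standoff.

```bash
cat >> h.py <<'E'
from scipy.spatial.transform import Rotation as Ro
axle=ax0+Rc@[-.004,0,.107]
d=Rc@[.70711,0,-.70711]; e=Rc@[-.70711,0,-.70711]; yc=Rc[:,1]
Rt=np.stack([e,yc,d],1)
def wheel(p,t): return axle+(p*e+t*d)/1000
def delta(pos,R=None):
    s=r.sense();R0=s['ee_rot']; R=R0 if R is None else R
    print('d',(R0.T@(np.array(pos)-s['tcp_pos'])).round(4),'rv',np.degrees(Ro.from_matrix(R0.T@R).as_rotvec()).round(2))
E
python3 - <<'E'
from h import *
print(axle,wheel(-22,-150)); delta(wheel(-22,-150),Rt)
E
```

```text
[0.57587265 0.12133804 0.107     ] [0.51879013 0.05109802 0.22862292]
d [-0.502   0.4842 -0.0062] rv [-11.54 -43.95 -28.15]
```
Total move .7 m, 52°... ~14+ rows. First command: closing and half move; raise 0 . Gripper body swings above small jar .. z ok (.22, open→close). Second jar top .06; fingertips at z .22. Fine.

The rows are not in the units I measure in: shifts go in units of 20 mm and turns go in units of 5 degrees. I convert before sending: -0.24 m is -12, 0.24 m is 12, -14 degrees is -2.8.

```bash
python3 steer.py '[[[0,-1.5,1.5,-1,0,0,0],[0,-3,3,-2,-0.28,-1.1,-0.7],[0,-4.5,4.5,-2.5,-0.58,-2.2,-1.4],[0,-6,6,-3,-0.86,-3.3,-2.1],[0,-7.5,7.5,-3,-1.16,-4.4,-2.8],[0,-9,9,-3,-1.44,-5.5,-3.5],[0,-10.5,10.5,-3,-1.72,-6.6,-4.2],[0,-12,12,-3,-2,-7.6,-4.9]]]'
```

Run:
```python
from h import *
delta(wheel(-22,-150),Rt)
```

```text
time_s: 0.9
tcp_pos: [0.3635, -0.2703, 0.2828]
ee_rot: [[-0.535, -0.735, 0.417], [-0.561, 0.678, 0.475], [-0.632, 0.021, -0.775]]
wrist_force: [0.3, -0.7, -0.3]
gripper_width: 0.358
gripper_force: 0.0
d [-0.2291  0.1027  0.2594] rv [-1.54 -5.78 -3.48]
```

```bash
python3 steer.py '[[[0,-1.5,0.65,1.65,-0.08,-0.3,-0.18],[0,-3,1.3,3.3,-0.16,-0.6,-0.36],[0,-4.5,1.95,5,-0.24,-0.9,-0.54],[0,-6,2.6,6.65,-0.3,-1.16,-0.7],[0,-7.5,3.25,8.3,-0.3,-1.16,-0.7],[0,-9,3.9,10,-0.3,-1.16,-0.7],[0,-10.5,4.5,11.65,-0.3,-1.16,-0.7],[0,-11.45,5.15,12.95,-0.3,-1.16,-0.7]]]' && python3 steer.py '[[[0,0,0,0,0,0,0],[0,0,0,0,0,0,0]]]'
python3 - <<'E'
from h import *
delta(wheel(-22,-150),Rt)
snap('wrist','w1'); snap('scene','s1',(200,100,420,300),3)
E
```

```text
time_s: 1.7
tcp_pos: [0.5191, 0.0514, 0.2273]
ee_rot: [[-0.448, -0.776, 0.445], [-0.55, 0.631, 0.547], [-0.705, 0.0, -0.709]]
wrist_force: [0.6, -1.2, 0.0]
gripper_width: 0.006
gripper_force: 0.0
time_s: 1.9
tcp_pos: [0.518, 0.0499, 0.2269]
ee_rot: [[-0.448, -0.776, 0.443], [-0.551, 0.63, 0.547], [-0.704, 0.001, -0.71]]
wrist_force: [0.8, -0.8, -0.2]
gripper_width: 0.002
gripper_force: 0.0
d [-0.0022  0.0001 -0.0002] rv [ 0.07 -0.25 -0.03]
```

View pics/w1.png

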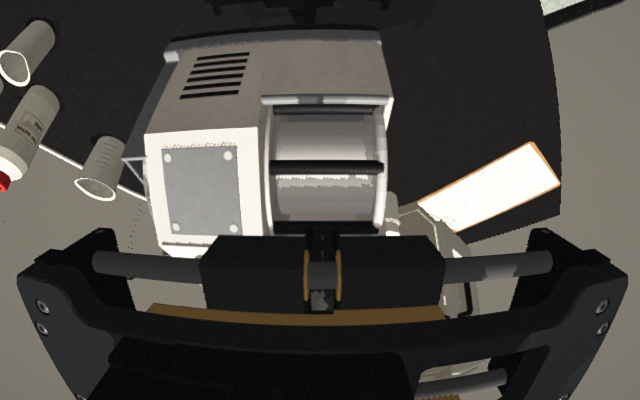

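Seen from the wrist, the window spans columns 270–385 and the fingers are centred on it at about column 322. Bars show at rows 166 and 227. I'll check the bar geometry with the wrist depth.

```bash
cat >> h.py <<'E'
def wpts(c):
    K=c['K'];z=c['z_map'];v,u=np.mgrid[0:400,0:640]
    a=(u-K[0,2])/K[0,0];b=(v-K[1,2])/K[1,1];th=np.hypot(a,b)+1e-9
    k=np.tan(th)/th*z
    P=np.stack([a*k,-b*k,-z,np.ones_like(z)],-1)@c['world_from_camera'].T
    P=P[...,:3].copy();P[(z==0)|(th>1.4)]=np.nan;return P
E
python3 - <<'E'
from h import *
c=dict(np.load('pics/w1.npz'));P=wpts(c);L=(P-axle)@Rc*1000
for v in range(96,236,4): print(v,np.nanmedian(L[v-1:v+2,300:350],axis=(0,1)).round(1), end=' | ')
print()
for n,(u,v) in dict(grpnl=(200,190),lev=(125,158),edgeR=(266,180),edgeL=(385,180)).items(): print(n,np.nanmedian(L[v-2:v+3,u-2:u+3],axis=(0,1)).round(1))
E
```

```text
96 [-99.9   1.2   4.8] | 100 [-97.6   0.5   6.8] | 104 [-79.3   0.7  -7.4] | 108 [-76.9   1.1  -5.7] | 112 [-73.7   1.1  -4.3] | 116 [  6.5   1.5 -78. ] | 120 [ 12.8   2.1 -77.3] | 124 [-37.1   1.  -24.3] | 128 [-39.6   0.9 -16.8] | 132 [-41.5   1.3  -9.9] | 136 [-41.9   1.3  -4.8] | 140 [-41.8   1.3  -0. ] | 144 [-41.5   1.7   4.5] | 148 [-40.6   1.2   8.4] | 152 [-39.6   1.2  12.2] | 156 [-38.3   1.2  15.7] | 160 [-64.6   1.   39.5] | 164 [-65.6   0.9  44. ] | 168 [-64.2   0.5  46.6] | 172 [-61.3   0.5  48.4] | 176 [-28.4   1.2  30.5] | 180 [-25.7   1.2  33. ] | 184 [-22.9   1.6  35.5] | 188 [-19.7   1.2  37.8] | 192 [-16.4   1.2  40.1] | 196 [-11.7   0.8  41.4] | 200 [-7.4  0.8 43.3] | 204 [-1.8  1.8 44.6] | 208 [ 6.3  0.9 44.9] | 212 [17.1  1.5 43.4] | 216 [116.8   3.1  -0.5] | 220 [116.2   1.7   5.1] | 224 [-21.2   1.   74. ] | 228 [-20.7   1.   77.5] | 232 [-100.5    0.2  114.8] | 
grpnl [-66.3 -94.1  67.2]
lev [ -85.3 -162.3   47.2]
edgeR [-58.8 -44.3  53.5]
edgeL [-56.5  48.3  52.4]
```

View pics/s1.png

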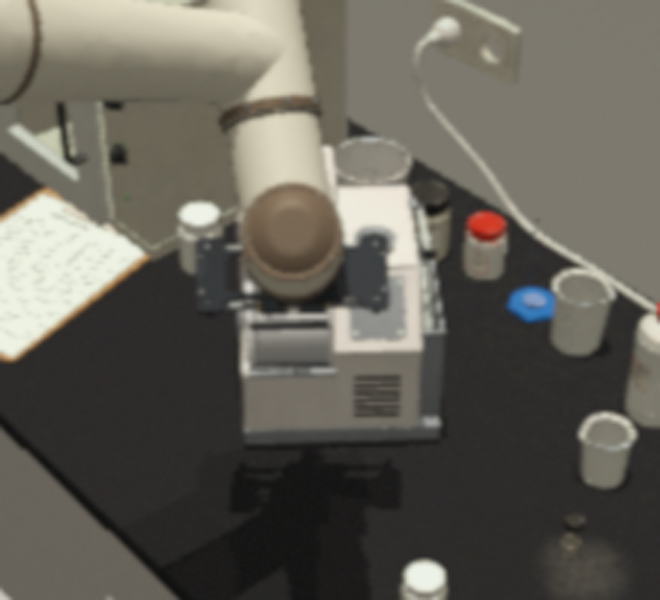

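Hub and bar depths agree on an axle about 5 mm further back and 3 mm lower, with a bar at 56°. In the scene crop the lever rail is on the counter's right at about (430,290) and the vial at (572,530). I'll refine the axle and insert.

```bash
cat >> h.py <<'E'
axle=ax0+Rc@[0,.001,.1045]
def state():
    s=r.sense();q=(s['tcp_pos']-axle)@Rt*1000;print('p,y,t',q.round(1),'r',np.hypot(q[0],q[2]).round(1),'F(e,y,d)',(s['wrist_force']@Rt).round(1),'time',s['time_s'])
E
python3 - <<'E'
from h import *
state();delta(wheel(-20,-66),Rt)
c=dict(np.load('pics/w1.npz'));p=c['pixels'][...,::-1][130:290,60:220]
cv2.imwrite('pics/c3.png',cv2.resize(np.clip(p.astype(float)*1.5,0,255).astype(np.uint8),None,fx=3.5,fy=3.5))
E
```

```text
p,y,t [ -18.4   -2.3 -155.4] r 156.5 F(e,y,d) [ 0.2 -0.1 -0.6] time 2.0
d [-0.0019  0.0024  0.0894] rv [-0.08 -0.22 -0.12]
```

View pics/c3.png

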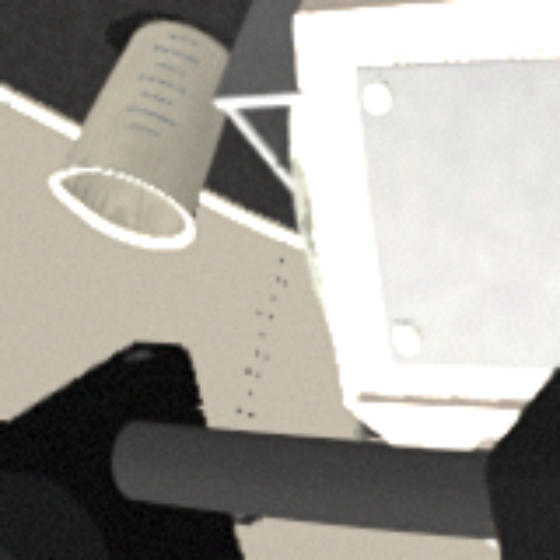

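The crop shows a white bracket on the counter's right side at about (260,130) and the beaker beyond it. The knob isn't clear, so I'll rely on force, then check. Inserting now.

```bash
python3 steer.py '[[[0,-0.1,0.1,1.5,0,0,0],[0,-0.1,0.1,2.5,0,0,0],[0,-0.1,0.1,3.5,0,0,0],[0,-0.1,0.1,4,0,0,0],[0,-0.1,0.1,4.45,0,0,0],[0,-0.1,0.1,4.45,0,0,0]]]'
python3 - <<'E'
from h import *
state()
E
python3 steer.py '[[[0,0.4,0,0,0,0,0],[0,0.7,0,0,0,0,0],[0,1,0,0,0,0,0],[0,1.3,0,0,0,0,0],[0,1.6,0,0.05,0,0,0]]]'
python3 - <<'E'
from h import *
state()
E
```

```text
time_s: 2.6
tcp_pos: [0.5575, 0.0996, 0.1651]
ee_rot: [[-0.45, -0.774, 0.445], [-0.549, 0.633, 0.546], [-0.704, 0.001, -0.71]]
wrist_force: [-1.4, -0.5, -0.2]
gripper_width: 0.008
gripper_force: 0.0
p,y,t [-19.9  -0.4 -65.8] r 68.7 F(e,y,d) [ 1.1  0.7 -0.7] time 2.6
time_s: 3.1
tcp_pos: [0.5455, 0.0851, 0.1452]
ee_rot: [[-0.445, -0.775, 0.449], [-0.546, 0.632, 0.55], [-0.71, -0.0, -0.704]]
wrist_force: [5.7, 10.3, 6.3]
gripper_width: 0.005
gripper_force: 5.9
p,y,t [  7.5  -0.3 -65. ] r 65.5 F(e,y,d) [-12.7   2.1   3.7] time 3.1
```

```bash
python3 steer.py '[[[0,0,0,0,0,0,0],[0,0,0,0,0,0,0]]]'
python3 - <<'E'
from h import *
state()
E
```

```text
time_s: 3.3
tcp_pos: [0.5441, 0.0831, 0.1431]
ee_rot: [[-0.448, -0.775, 0.447], [-0.549, 0.633, 0.547], [-0.706, -0.0, -0.708]]
wrist_force: [3.0, 3.2, 1.1]
gripper_width: 0.005
gripper_force: 1.6
p,y,t [ 10.7  -0.4 -65.3] r 66.1 F(e,y,d) [-3.8 -0.3  2.3] time 3.3
```

```bash
python3 steer.py '[[[0,0.25,0,0.05,0,0,0],[0,0.5,0,0.15,0,0,0],[0,0.75,0,0.25,0,0,0],[0,1,0,0.35,0,0,0],[0,1.2,0,0.45,0,0,0],[0,1.4,0,0.6,0,0,0],[0,1.4,0,0.6,0,0,0],[0,1.4,0,0.6,0,0,0]]]'
python3 - <<'E'
from h import *
state()
E
```

```text
time_s: 4.1
tcp_pos: [0.5383, 0.0758, 0.1161]
ee_rot: [[-0.446, -0.775, 0.448], [-0.547, 0.632, 0.549], [-0.708, -0.0, -0.706]]
wrist_force: [5.7, 7.4, 1.0]
gripper_width: 0.003
gripper_force: 4.0
p,y,t [ 36.4  -0.6 -52.8] r 64.1 F(e,y,d) [-7.3  0.2  5.9] time 4.1
```

```bash
python3 steer.py '[[[0,-0.15,0,0,0,0,0],[0,-0.25,0,-1.25,0,0,0],[0,-0.5,0,-2.5,0,0,0],[0,-2,0,-2.5,0,0,0],[0,-3,0,-2.5,0,0,0],[0,-3,0,-2.5,0,0,0]]]'
python3 - <<'E'
from h import *
state();delta(wheel(-21,-66),Rt)
c=snap('wrist','w2');L=(wpts(c)-axle)@Rc*1000
for v in range(100,236,3): 
    m=np.nanmedian(L[v-1:v+2,[285,290,295,350,355,360]],axis=(0,1))
    if 62<np.hypot(m[0],m[2])<92: print(v,m.round(1),np.degrees(np.arctan2(-m[0],m[2])).round(1))
E
```

```text
time_s: 4.7
tcp_pos: [0.5417, 0.0801, 0.1939]
ee_rot: [[-0.445, -0.776, 0.447], [-0.551, 0.631, 0.546], [-0.706, -0.004, -0.708]]
wrist_force: [-0.1, 0.6, -1.8]
gripper_width: 0.005
gripper_force: 0.0
p,y,t [ -22.5   -0.5 -103.9] r 106.3 F(e,y,d) [1.  0.5 1.5] time 4.7
d [0.0014 0.0006 0.0379] rv [-0.16 -0.1   0.15]
100 [-17.6  -1.7 -73.1] 166.5
103 [-83.4  -1.4   1.1] 89.3
106 [-83.7  -1.5   4.1] 87.2
109 [-82.4  -1.6   6.3] 85.7
112 [-81.4  -1.5   7.6] 84.7
115 [-79.3  -1.5   8.1] 84.2
118 [-76.9  -1.6   8.6] 83.6
184 [-63.   -1.4  51.2] 50.9
187 [-63.1  -1.3  53.6] 49.7
190 [-62.9 -18.   55.3] 48.7
193 [-62.  -18.   57.1] 47.4
196 [-60.4  -1.3  58.1] 46.1
199 [-58.7  -1.4  59.3] 44.7
229 [72.3 -1.3 23.1] -72.3
232 [72.4 -1.3 26.2] -70.1
235 [72.9 -1.3 28.8] -68.5
```

```bash
python3 steer.py '[[[0,0.05,0,1,0,0,0],[0,0.05,0,1.85,0,0,0],[0,0.05,0,1.85,0,0,0],[0,0.35,0,1.9,0,0,0],[0,0.65,0,1.9,0,0,0],[0,0.95,0,1.9,0,0,0],[0,1.25,0,1.9,0,0,0],[0,1.55,0,1.9,0,0,0]]]'; python3 steer.py '[[[0,0.3,0,0.05,0,0,0],[0,0.6,0,0.2,0,0,0],[0,0.85,0,0.3,0,0,0],[0,1.1,0,0.4,0,0,0],[0,1.3,0,0.5,0,0,0],[0,1.5,0,0.55,0,0,0],[0,1.5,0,0.6,0,0,0],[0,1.5,0,0.6,0,0,0]]]';python3 - <<'E'
from h import *
state()
E
```

```text
time_s: 5.55
tcp_pos: [0.5465, 0.0858, 0.1461]
ee_rot: [[-0.445, -0.775, 0.45], [-0.546, 0.633, 0.55], [-0.71, -0.001, -0.704]]
wrist_force: [7.8, 12.5, 1.6]
gripper_width: 0.005
gripper_force: 6.1
time_s: 6.35
tcp_pos: [0.5397, 0.0771, 0.1175]
ee_rot: [[-0.444, -0.775, 0.45], [-0.544, 0.632, 0.552], [-0.712, -0.0, -0.702]]
wrist_force: [9.6, 14.2, 0.9]
gripper_width: 0.006
gripper_force: 6.6
p,y,t [ 34.1  -0.8 -52.5] r 62.6 F(e,y,d) [-12.8   1.5  11.4] time 6.35
```

```bash
python3 steer.py '[[[0,-0.3,0,0,0,0,0],[0,-0.4,0,-1.25,0,0,0],[0,-0.5,0,-2.5,0,0,0],[0,-2,0,-2.5,0,0,0],[0,-3,0,-2.5,0,0,0],[0,-3,0,-2.5,0,0,0]]]'
cat >> h.py <<'E'
def bars(n):
    c=snap('wrist',n);L=(wpts(c)-axle)@Rc*1000
    for v in range(97,236,3):
        m=np.nanmedian(L[v-1:v+2,[285,290,295,350,355,360]],axis=(0,1))
        if 70<np.hypot(m[0],m[2])<92 and m[0]<0<m[2]+9: print(v,np.degrees(np.arctan2(-m[0],m[2])).round(1),end=' ')
    print()
E
python3 - <<'E'
from h import *
state();delta(wheel(-21,-66),Rt);bars('w3')
E
```

```text
time_s: 6.95
tcp_pos: [0.5415, 0.0794, 0.1937]
ee_rot: [[-0.444, -0.776, 0.448], [-0.551, 0.631, 0.546], [-0.707, -0.004, -0.708]]
wrist_force: [-0.1, 0.4, 0.2]
gripper_width: 0.006
gripper_force: 0.0
p,y,t [ -21.9   -0.8 -104.2] r 106.5 F(e,y,d) [-0.3  0.3  0. ] time 6.95
d [0.0009 0.0009 0.0382] rv [-0.19 -0.05  0.15]
109 85.5 112 84.2 115 82.8 118 82.0 121 81.6 190 48.6 193 47.4 196 46.4 199 45.0 202 44.0 205 42.2
```

```bash
python3 steer.py '[[[0,0.05,0,1,0,0,0],[0,0.05,0,1.85,0,0,0],[0,0.05,0,1.9,0,0,0],[0,0.35,0,1.95,0,0,0],[0,0.65,0,1.95,0,0,0],[0,0.95,0,1.95,0,0,0],[0,1.2,0,1.95,0,0,0],[0,1.2,0,1.95,0,0,0]]]'; for i in 1 2 ; do python3 -c "from h import *;state()"; python3 steer.py '[[[0,0.15,0,0.05,0,0,0],[0,0.3,0,0.05,0,0,0],[0,0.3,0,0.05,0,0,0]]]' >/dev/null; done; python3 -c "from h import *;state()"
```

```text
time_s: 7.8
tcp_pos: [0.5477, 0.0879, 0.1471]
ee_rot: [[-0.448, -0.775, 0.446], [-0.548, 0.632, 0.548], [-0.706, 0.001, -0.708]]
wrist_force: [3.4, 3.1, 1.4]
gripper_width: 0.008
gripper_force: 1.7
p,y,t [  3.6  -0.2 -63.9] r 64.0 F(e,y,d) [-4.2 -0.7  2.2] time 7.8
p,y,t [  9.3  -0.2 -62.9] r 63.6 F(e,y,d) [-4.8  0.5  5. ] time 8.1
p,y,t [ 14.3  -0.2 -61.7] r 63.4 F(e,y,d) [-7.3  0.6  6.4] time 8.4
```

To row units: 0.006 m is 0.3, 0.003 m is 0.15.

```bash
python3 steer.py '[[[0,0,0,0,0,0,0],[0,0,0,0,0,0,0]]]'>/dev/null; for i in 1 2 3; do python3 -c "from h import *;state()"; python3 steer.py '[[[0,0.15,0,0.1,0,0,0],[0,0.3,0,0.1,0,0,0],[0,0.3,0,0.1,0,0,0],[0,0.3,0,0.1,0,0,0]]]' >/dev/null; done; python3 -c "from h import *;state()"
```

```text
p,y,t [ 14.4  -0.2 -61.7] r 63.4 F(e,y,d) [-7.1  0.5  6.2] time 8.6
p,y,t [ 20.4  -0.3 -59.8] r 63.1 F(e,y,d) [-6.5 -0.3  5.4] time 9.0
p,y,t [ 25.3  -0.3 -57.6] r 62.9 F(e,y,d) [-8.8  0.1  7.7] time 9.4
p,y,t [ 31.3  -0.4 -55.6] r 63.8 F(e,y,d) [-9.5  0.2  7.4] time 9.8
```

To row units: -0.055 m is -2.75, -0.048 m is -2.4.

```bash
python3 steer.py '[[[0,-0.3,0,0,0,0,0],[0,-0.4,0,-1.25,0,0,0],[0,-0.5,0,-2.4,0,0,0],[0,-2,0,-2.4,0,0,0],[0,-2.75,0,-2.4,0,0,0],[0,-2.75,0,-2.4,0,0,0]]]'>/dev/null;python3 - <<'E'
from h import *
state();delta(wheel(-21,-66),Rt);bars('w4')
c=snap('scene','s2',(310,160,400,270),5)
E
```

```text
p,y,t [-2.150e+01 -1.000e-01 -1.047e+02] r 106.9 F(e,y,d) [0.7 0.9 0.1] time 10.4
d [0.0004 0.0002 0.0387] rv [-0.1  -0.16  0.08]
112 84.5 115 82.7 118 81.1 121 80.1 124 79.4 127 78.8 196 45.9 199 45.1 202 43.9 205 42.8 208 41.3 211 39.7
```

View pics/s2.png

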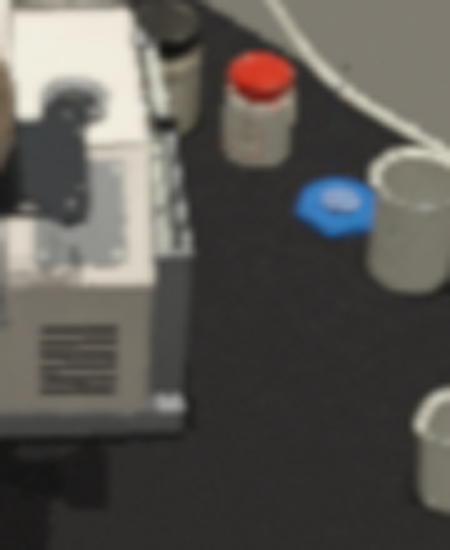

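The scene crop shows the right side rail from (150,40) to (180,240), with a dark spot at (168,125) that may be the knob. The lever doesn't look dropped yet, so I'll do the next stroke with a state print every few mm.

```bash
python3 steer.py '[[[0,-0.25,0,0,0,0,0],[0,-0.25,0,1,0,0,0],[0,-0.25,0,1.9,0,0,0],[0,-0.25,0,1.95,0,0,0],[0,0.1,0,2,0,0,0],[0,0.4,0,2,0,0,0],[0,0.7,0,2,0,0,0],[0,0.7,0,2,0,0,0]]]'>/dev/null; for i in 1 2 3 ; do python3 -c "from h import *;state()"; python3 steer.py '[[[0,0.15,0,0.025,0,0,0],[0,0.3,0,0.025,0,0,0],[0,0.3,0,0.025,0,0,0],[0,0.3,0,0.025,0,0,0]]]' >/dev/null; done; python3 -c "from h import *;state()"
```

```text
p,y,t [ -6.8  -0.3 -64.4] r 64.7 F(e,y,d) [-0.5  1.2  0.4] time 11.3
p,y,t [ -1.2  -0.3 -63.8] r 63.8 F(e,y,d) [-5.4  1.   0.6] time 11.7
p,y,t [  7.3   0.3 -63.1] r 63.5 F(e,y,d) [ 0.2  0.3 -0.5] time 12.1
p,y,t [ 10.7   0.1 -62.5] r 63.4 F(e,y,d) [-4.6  1.4  1.5] time 12.5
```

```bash
python3 steer.py '[[[0,-0.3,0,0,0,0,0],[0,-0.6,0,-1.25,0,0,0],[0,-0.6,0,-2.4,0,0,0],[0,-1.25,0,-2.4,0,0,0],[0,-1.25,0,-2.4,0,0,0]]]'>/dev/null;python3 - <<'E'
from h import *
state();bars('w5')
c=snap('scene','s3');a=np.load('pics/s1.npz')['pixels'];b=np.load('pics/s2.npz')['pixels']
s=(slice(160,245),slice(325,355))
f=lambda x:cv2.resize(x[s][...,::-1],None,fx=6,fy=6,interpolation=cv2.INTER_CUBIC)
cv2.imwrite('pics/cmp.png',np.hstack([f(a),f(b),f(c['pixels'])]))
dd=abs(c['pixels'].astype(int)-b)[s].sum(2);yx=np.argwhere(dd>60);print(len(yx),yx.min(0) if len(yx) else '',yx.max(0) if len(yx) else '')
E
```

```text
p,y,t [ -14.6   -0.6 -111.4] r 112.4 F(e,y,d) [ 0.3 -0.3  0.8] time 13.0
154 68.7 157 67.0 160 65.8 163 64.5 166 63.3 169 62.0 232 28.9 235 29.1 
75 [15  0] [52 20]
```

View pics/cmp.png

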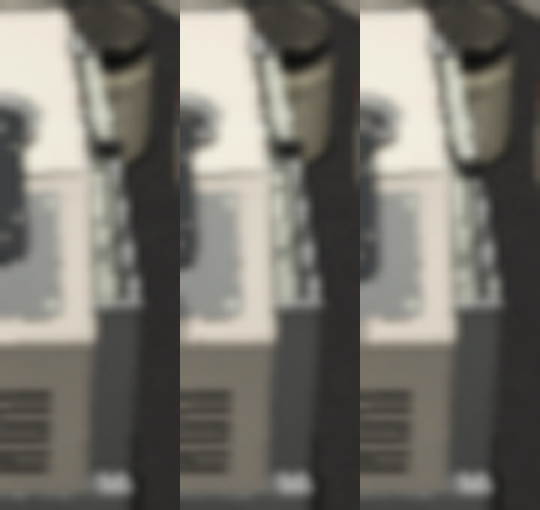

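The third panel shows the knob lower, at row 168 against 148 before, so the lever has dropped into the notch. The bars rest at about 65° and 29°. Next, I'll locate the vial and work out the pick approach.

```bash
cat >> h.py <<'E'
xc=Rc[:,0]
Rd=np.stack([np.cross(-xc,[0,0,-1]),-xc,[0,0,-1.]],1)
E
python3 - <<'E'
from h import *
c=dict(np.load('pics/s3.npz'));P=pts(c);q=P[262:295,375:407].reshape(-1,3)
t=q[(q[:,2]>.043)&(q[:,2]<.06)];print(len(t),t.mean(0),t.min(0),t.max(0))
c=dict(np.load('pics/top0.npz'));K=c['K'];p=c['pixels'][185:225,400:435].sum(2);print(p[::2,::2])
print(r.sense()['joints'].round(0))
delta([.53,-.2,.3],Rd)
E
```

```text
28 [ 0.6278361  -0.27732702  0.04883228] [ 0.62017139 -0.28594131  0.04402061] [ 0.63674846 -0.2688535   0.05510805]
[[111 135 118 130 133 130 140 135 138 135 144 127 129 127 131 126 131 142]
 [116 140 137 126 135 137 128 133 114 140 126 129 122 142 131 116 134 138]
 [116 130 124 139 117 136 152 131 143 122 131 135 145 128 122 124 134 136]
 [142 138 128 141 127 152 170 160 153 149 137 153 123 132 131 148 130 135]
 [143 132 120 152 152 171 158 161 185 170 156 162 155 138 135 149 142 136]
 [135 134 142 140 145 175 179 171 193 190 160 153 172 129 143 127 121 134]
 [135 125 145 143 181 179 186 185 195 197 183 196 178 162 147 134 137 126]
 [136 148 146 177 184 160 205 192 200 191 198 176 189 170 155 126 118 135]
 [148 149 161 216 215 191 204 199 203 206 199 192 190 172 143 154 134 139]
 [147 168 165 184 207 210 205 191 209 210 199 204 191 176 168 148 123 129]
 [134 154 170 164 181 201 197 198 211 203 202 201 188 178 167 146 120 134]
 [132 157 175 156 187 199 199 202 211 195 192 200 200 177 149 162 139 133]
 [127 135 143 172 187 184 176 198 200 202 207 197 171 174 158 142 137 120]
 [133 132 154 158 157 172 185 190 190 195 205 179 172 175 157 144 135 132]
 [139 144 127 141 144 166 169 182 178 180 188 175 167 166 151 150 133 131]
 [123 118 128 138 147 146 168 171 191 186 172 166 163 145 142 130 141 116]
 [132 136 129 149 131 126 156 165 175 170 152 146 144 122 135 114 140 126]
 [122 120 112 138 150 138 144 146 157 149 141 154 130 138 128 138 127 131]
 [133 131 124 137 135 133 121 132 136 138 150 137 140 136 136 123 135 117]
 [144 124 148 130 137 139 137 126 136 118 113 137 130 127 139 127 121 132]]
[  0.   9. -19. -52. -43.  -6.]
d [ 0.0751 -0.1686 -0.2271] rv [-34.97  34.99 -85.08]
```

The rows are not in the units I measure in: shifts go in units of 20 mm and turns go in units of 5 degrees. I convert before sending: -0.12 m is -6, -0.08 m is -4, -35 degrees is -7.

```bash
python3 steer.py '[[[1,0,0,-2,0,0,0],[1,0,0,-4,0,0,0],[1,0,-0.5,-6,-0.6,0.6,-1.4],[1,0,-1.5,-7.5,-1.2,1.2,-2.8],[1,0.5,-2.5,-9,-1.8,1.8,-4.2],[1,1,-3.5,-10,-2.4,2.4,-5.6],[1,1.5,-4.5,-11,-3,3,-7],[1,2,-5.5,-11.5,-3.6,3.6,-8.4]]]' && python3 -c "
from h import *
print(r.sense()['joints'].round(0));delta([.628,-.277,.2],Rd)"
```

```text
time_s: 13.9
tcp_pos: [0.4995, -0.1475, 0.3271]
ee_rot: [[0.15, -0.984, 0.098], [-0.916, -0.101, 0.388], [-0.372, -0.148, -0.916]]
wrist_force: [-0.0, -0.2, 0.1]
gripper_width: 0.656
gripper_force: 0.0
[-14.  11.   5. -24. -84.  24.]
d [ 0.1852 -0.0945  0.0789] rv [-16.61  17.54 -42.73]
```

To row units: 0.185 m is 9.25, 0.15 m is 7.5, -42.7 degrees is -8.54.

```bash
python3 steer.py '[[[1,1.5,-0.75,0.65,-0.56,0.58,-1.42],[1,3,-1.5,1.3,-1.1,1.16,-2.84],[1,4.5,-2.25,1.95,-1.66,1.74,-4.26],[1,6,-3,2.5,-2.2,2.32,-5.68],[1,7.5,-3.75,3.2,-2.76,2.92,-7.1],[1,9.25,-4.725,3.95,-3.32,3.5,-8.54],[1,9.25,-4.725,3.95,-3.32,3.5,-8.54],[1,9.25,-4.725,3.95,-3.32,3.5,-8.54]]]'
python3 - <<'E'
from h import *
print(r.sense()['joints'].round(0));delta([.628,-.277,.036],Rd)
c=snap('wrist','w6');P=wpts(c);q=P.reshape(-1,3)
t=q[(abs(q[:,0]-.628)<.03)&(abs(q[:,1]+.277)<.03)&(q[:,2]>.03)&(q[:,2]<.09)];print(len(t),t.mean(0),t.min(0),t.max(0))
t=t[t[:,2]>.046];print(len(t),(t.min(0)+t.max(0))/2, t.mean(0))
E
```

```text
time_s: 14.7
tcp_pos: [0.6267, -0.2744, 0.1968]
ee_rot: [[0.773, -0.634, -0.005], [-0.634, -0.773, 0.005], [-0.007, -0.001, -1.0]]
wrist_force: [0.1, -0.1, 0.3]
gripper_width: 1.0
gripper_force: 0.0
[-10.  29.   8.  -0. -69.  61.]
d [0.0038 0.0013 0.1608] rv [-0.05  0.43 -0.28]
285 [ 0.63159476 -0.27364856  0.04943342] [ 0.62178022 -0.28239167  0.04035944] [ 0.6407562  -0.26367605  0.05196422]
267 [ 0.63126821 -0.27298745  0.04899235] [ 0.63134149 -0.27330694  0.04986284]
```

View pics/w6.png

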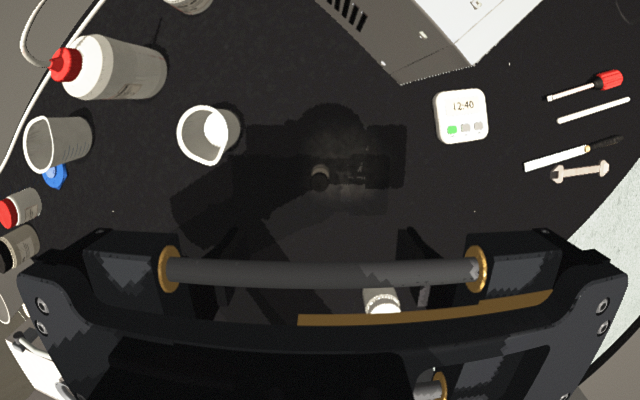

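The wrist view shows the vial at about (322,175), between the open fingers' lines and clear of the beaker at (208,135). Descending to grasp the cap and neck.

To row units: 0.161 m is 8.05, 0.003 m is 0.15, 0.4 degrees is 0.08.

```bash
python3 steer.py '[[[1,0.05,0,1.5,0,0,0],[1,0.15,-0.05,3,0,0.08,-0.06],[1,0.15,-0.05,4.5,0,0.08,-0.06],[1,0.15,-0.05,6,0,0.08,-0.06],[1,0.15,-0.05,7,0,0.08,-0.06],[1,0.15,-0.05,7.75,0,0.08,-0.06],[1,0.15,-0.05,8.05,0,0.08,-0.06],[1,0.15,-0.05,8.05,0,0.08,-0.06]]]' && python3 steer.py '[[[0,0,0,0,0,0,0],[0,0,0,0,0,0,0],[0,0,0,0,0,0,0],[0,0,0,0,0,0,0],[0,0,0,0,0,0,0],[0,0,0,0,0,0,0],[0,0,0,0,0,0,0],[0,0,0,0,0,0,0]]]'; python3 steer.py '[[[0,0,0,0,0,0,0],[0,0,0,0,0,0,0]]]'
```

```text
time_s: 15.55
tcp_pos: [0.6305, -0.2752, 0.0391]
ee_rot: [[0.777, -0.63, 0.006], [-0.63, -0.777, -0.001], [0.005, -0.003, -1.0]]
wrist_force: [-0.1, -0.5, -0.5]
gripper_width: 0.999
gripper_force: 0.0
time_s: 16.35
tcp_pos: [0.6304, -0.275, 0.0387]
ee_rot: [[0.777, -0.63, 0.005], [-0.63, -0.777, -0.0], [0.004, -0.003, -1.0]]
wrist_force: [1.1, -0.6, 0.1]
gripper_width: 0.357
gripper_force: 0.0
time_s: 16.55
tcp_pos: [0.6305, -0.275, 0.0387]
ee_rot: [[0.777, -0.63, 0.005], [-0.63, -0.777, -0.0], [0.004, -0.003, -1.0]]
wrist_force: [0.3, -0.1, -0.4]
gripper_width: 0.201
gripper_force: 30.0
```

```bash
python3 steer.py '[[[0,0,0,-0.5,0,0,0],[0,0,0,-1.5,0,0,0],[0,0,0,-3,0,0,0],[0,0,0,-5,0,0,0],[0,0,0,-7,0,0,0],[0,0,0,-9,0,0,0],[0,0,0,-11,0,0,0],[0,0,0,-12,0,0,0]]]' && python3 steer.py '[[[0,0,0,0,0,0,0],[0,0,0,0,0,0,0]]]'
python3 - <<'E'
from h import *
c=snap('wrist','w7');s=snap('scene','s4')
T=r.sense()['tcp_pos']
P=wpts(c);L=(P-T)@r.sense()['ee_rot']*1000
m=(abs(L[...,0])<40)&(abs(L[...,1])<9)&(L[...,2]>3)&(L[...,2]<60)
yx=np.argwhere(m);print(len(yx),yx.min(0),yx.max(0));q=L[m];print(q.min(0).round(1),q.max(0).round(1),np.median(q,0).round(1))
K=s['K'];W=np.linalg.inv(s['world_from_camera']);t=W[:3]@np.r_[T,1];u=K[0,0]*t[0]/-t[2]+K[0,2];v=-K[1,1]*t[1]/-t[2]+K[1,2];print(u,v)
x,y=int(u),int(v);a=s['pixels'][max(0,y-40):y+45,max(0,x-40):x+40,::-1]
b=c['pixels'][120:280,240:400,::-1]
cv2.imwrite('pics/g.png',np.hstack([cv2.resize(np.clip(a*1.5,0,255).astype(np.uint8),(400,400),interpolation=cv2.INTER_CUBIC),cv2.resize(np.clip(b*1.7,0,255).astype(np.uint8),(400,400),interpolation=cv2.INTER_CUBIC)]))
E
```

```text
time_s: 17.35
tcp_pos: [0.63, -0.2756, 0.2848]
ee_rot: [[0.777, -0.63, 0.013], [-0.63, -0.777, -0.003], [0.012, -0.006, -1.0]]
wrist_force: [1.0, 0.4, -1.0]
gripper_width: 0.206
gripper_force: 30.0
time_s: 17.55
tcp_pos: [0.6288, -0.2747, 0.2789]
ee_rot: [[0.777, -0.63, 0.006], [-0.63, -0.777, 0.0], [0.004, -0.004, -1.0]]
wrist_force: [-0.8, -0.1, -1.4]
gripper_width: 0.201
gripper_force: 30.0
637 [211 310] [240 337]
[-4.4 -9.  17.6] [10.6  9.  35.5] [ 5.9 -0.2 19.7]
398.74290277901076 217.77682362987355
```

View pics/g.png

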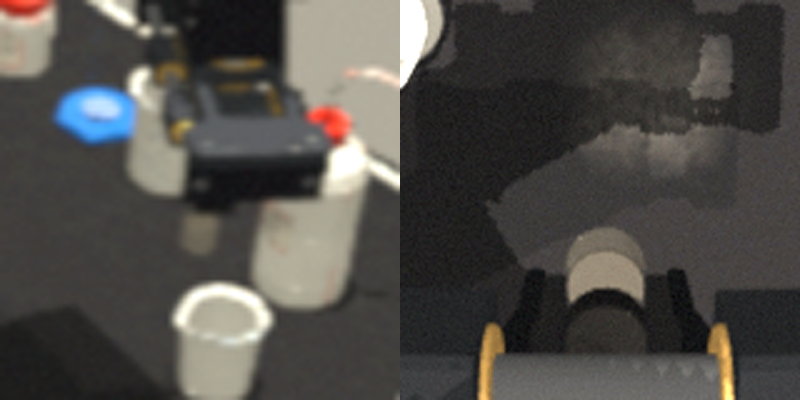

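The left panel shows the vial hanging upright below the fingers at about (200,235). The right panel shows its cap centred between the pads at about (605,320). I'm now over the picture budget, so everything else is by numbers: hover over the head and measure the collar and vial together with the wrist depth.

To row units: -0.065 m is -3.25, -0.02 m is -1.

```bash
python3 steer.py '[[[0,0,0,-2,0,0,0],[0,-1,-1,-3.25,0,0,0],[0,-2.5,-2.75,-3.25,0,0,0],[0,-4,-4.5,-3.25,0,0,0],[0,-5.5,-6.25,-3.25,0,0,0],[0,-7,-8,-3.25,0,0,0],[0,-8.5,-9.5,-3.25,0,0,0],[0,-10,-11,-3.25,0,0,0]]]' >/dev/null&& python3 -c "
from h import *
delta(np.array([.654,.063,.34])+.06*yc,Rd);print(r.sense()['gripper_width'])"
```

```text
d [-0.0514 -0.0576  0.0016] rv [-0.02 -0.14  0.08]
0.2012570293214719
```

```bash
python3 steer.py '[[[0,-1.5,-1.5,0,0,0,0],[0,-2.25,-2.5,0,0,0,0],[0,-2.55,-2.9,0,0,0,0],[0,-2.55,-2.9,0,0,0,0],[0,-2.55,-2.9,0,0,0,0]]]'
cat > m.py <<'E'
from h import *
c=snap('wrist','w8');s=r.sense();P=wpts(c);T=s['tcp_pos'];R=s['ee_rot'];L=(P-T)@R*1000
m=(abs(L[...,0])<25)&(abs(L[...,1])<13)&(L[...,2]>3)&(L[...,2]<45);q=L[m]
for a in range(4,44,5):
    k=q[(q[:,2]>=a)&(q[:,2]<a+5)]
    if len(k)>5:print('vial z',a,len(k),'x',k[:,0].min().round(1),k[:,0].max().round(1),'y',k[:,1].min().round(1),k[:,1].max().round(1))
C=(P-col)@Rc*1000;w=(np.hypot(C[...,0],C[...,1])<45);z=C[...,2]
print(np.histogram(z[w],bins=range(150,240,5)))
ring=w&(z>213)&(z<226);hole=w&(z<206)&(z>150)
from scipy.optimize import least_squares
for n,k in(('ring',ring),('hole',hole)):
    if k.sum()<5: continue
    A=C[k];(cx,cy),rr=cv2.minEnclosingCircle(A[:,:2].astype(np.float32));print(n,k.sum(),A.min(0).round(1),A.max(0).round(1),'mec',round(cx,1),round(cy,1),round(rr,1))
A=C[ring]
f=least_squares(lambda v:np.hypot(A[:,0]-v[0],A[:,1]-v[1])-v[2],[0,0,22],loss='soft_l1');print('ringfit',f.x.round(1), np.median(A[:,2]))
E
python3 m.py
```

```text
time_s: 18.95
tcp_pos: [0.6088, 0.0983, 0.3427]
ee_rot: [[0.776, -0.63, 0.004], [-0.63, -0.776, -0.001], [0.004, -0.001, -1.0]]
wrist_force: [-0.7, 0.1, -0.9]
gripper_width: 0.202
gripper_force: 30.0
vial z 19 477 x -5.0 9.9 y -10.4 8.3
vial z 24 91 x 0.4 9.6 y -11.9 9.0
vial z 29 73 x 1.6 9.9 y -10.7 9.2
vial z 34 55 x 2.4 9.6 y -10.9 8.8
(array([   0,    0,    0,    0,    0,    0,    0,    0,    1,   30,  884,
       4453,  357, 1066,   15,    8,   12]), array([150, 155, 160, 165, 170, 175, 180, 185, 190, 195, 200, 205, 210,
       215, 220, 225, 230, 235]))
ring 1292 [-22.6 -21.1 213. ] [ 25.5  44.8 225.8] mec 0.9 11.8 33.8
hole 969 [-44.8 -36.8 194.9] [ 33.   22.3 205.9] mec -3.5 -3.8 43.9
ringfit [ 2.   2.8 20.5] 216.72731123764225
```

```bash
cat >> m.py <<'E'
print('---')
for rad in(27,25):
    k=(np.hypot(C[...,0]-1.5,C[...,1]-1)<rad)&(z>213.5)&(z<222);A=C[k]
    f=least_squares(lambda v:np.hypot(A[:,0]-v[0],A[:,1]-v[1])-v[2],[0,0,20],loss='soft_l1');print('ring',k.sum(),f.x.round(1),A.min(0).round(1),A.max(0).round(1),cv2.minEnclosingCircle(A[:,:2].astype(np.float32)))
k=(np.hypot(C[...,0]-1.5,C[...,1]-1)<16)&(z<207);A=C[k];print('hole',k.sum(),A.mean(0).round(1),A.min(0).round(1),A.max(0).round(1))
# vial axis (tool) offset (-1.0,-0.7) mm; move needed
tgt=col+Rc@np.array([f.x[0],f.x[1],0])/1000
print('collar',tgt); D=R.T@(tgt-T)*1000; print('tool delta to collar (minus vial offset)',(D-[-1.2,-1,0]).round(1),'mouth z',216.7)
E
python3 m.py | sed -n '/---/,$p'; python3 -c "
from h import *
delta([0,0,0],Rd)"
```

```text
---
ring 1215 [ 2.1  2.5 20.4] [-21.1 -21.5 213.5] [ 26.3  26.3 219.6] ((2.100736618041992, 2.6996021270751953), 24.575857162475586)
ring 1173 [ 2.   2.3 20.3] [-21.1 -21.5 213.5] [ 25.4  25.3 219.6] ((1.6030292510986328, 2.2777485847473145), 24.35940933227539)
hole 728 [  1.9   2.6 203.9] [-12.3 -10.9 201.7] [ 16.9  16.5 205.9]
collar [0.65345141 0.0659806  0.        ]
tool delta to collar (minus vial offset) [ 54.3  -1.6 343.4] mouth z 216.7
d [-0.4121  0.461   0.3403] rv [-0.14 -0.25 -0.03]
```

To row units: 0.078 m is 3.9, 0.06 m is 3, -0.2 degrees is -0.04.

```bash
python3 steer.py '[[[0,1.25,-0.05,0,-0.02,-0.04,0],[0,2.25,-0.1,0,-0.02,-0.04,0],[0,2.7,-0.1,0,-0.02,-0.04,0],[0,2.7,-0.1,1.5,-0.02,-0.04,0],[0,2.7,-0.1,3,-0.02,-0.04,0],[0,2.7,-0.1,3.9,-0.02,-0.04,0],[0,2.7,-0.1,3.9,-0.02,-0.04,0],[0,2.7,-0.1,3.9,-0.02,-0.04,0]]]' && python3 -c "
from h import *
delta(np.array([.6535,.0660,.221])+Rd@[.0012,.001,0],Rd)"
```

```text
time_s: 19.85
tcp_pos: [0.6528, 0.066, 0.2665]
ee_rot: [[0.776, -0.63, 0.003], [-0.63, -0.776, -0.0], [0.002, -0.002, -1.0]]
wrist_force: [0.2, 0.0, 0.5]
gripper_width: 0.202
gripper_force: 30.0
d [0.0016 0.0006 0.0456] rv [-0.09 -0.12  0.03]
```

```bash
python3 steer.py '[[[0,0.075,0.025,0.5,0,0,0],[0,0.075,0.025,0.9,0,0,0],[0,0.075,0.025,1.1,0,0,0],[0,0.075,0.025,1.3,0,0,0]]]';  python3 steer.py '[[[0,0,0,0.25,0,0,0],[0,0,0,0.5,0,0,0],[0,0,0,0.75,0,0,0],[0,0,0,0.95,0,0,0],[0,0,0,0.95,0,0,0]]]'
```

```text
time_s: 20.25
tcp_pos: [0.6534, 0.0652, 0.2395]
ee_rot: [[0.777, -0.63, 0.002], [-0.63, -0.777, 0.0], [0.001, -0.001, -1.0]]
wrist_force: [0.0, -0.3, -0.1]
gripper_width: 0.201
gripper_force: 30.0
time_s: 20.75
tcp_pos: [0.653, 0.0652, 0.2197]
ee_rot: [[0.777, -0.63, 0.0], [-0.63, -0.777, 0.0], [-0.0, -0.0, -1.0]]
wrist_force: [0.2, -0.1, -0.5]
gripper_width: 0.204
gripper_force: 30.0
```

To row units: -0.12 m is -6, -0.09 m is -4.5.

```bash
python3 steer.py '[[[0.4,0,0,0,0,0,0],[0.4,0,0,0,0,0,0],[0.4,0,0,0,0,0,0],[0.4,0,0,0,0,0,0],[0.5,0,0,0,0,0,0],[0.5,0,0,0,0,0,0]]]'; python3 steer.py '[[[0.5,0,0,-1,0,0,0],[0.5,0,0,-2.5,0,0,0],[0.5,0,0,-4.5,0,0,0],[0.5,0,0,-6,0,0,0],[0.5,-2,0,-6,0,0,0],[0.5,-3,0,-6,0,0,0],[0.5,-3,0,-6,0,0,0],[0.5,-3,0,-6,0,0,0]]]'
python3 - <<'E'
from h import *
from h import snap
c=snap('wrist','w9');C=(wpts(c)-col)@Rc*1000;z=C[...,2]
k=np.hypot(C[...,0]-2,C[...,1]-2.5)<14;print('throat',k.sum(),np.percentile(z[k],[1,10,50,90,99]).round(1), c['pixels'][k].mean(0),np.load('pics/w8.npz')['pixels'].shape)
k=np.hypot(C[...,0]-2,C[...,1]-2.5)<30;print('max z near collar',np.nanpercentile(z[k],[90,99,100]))
a=np.load('pics/w8.npz');A=(wpts(a)-col)@Rc*1000;k=np.hypot(A[...,0]-2,A[...,1]-2.5)<14;print('before',a['pixels'][k].mean(0),np.percentile(A[...,2][k],[1,10,50,90,99]).round(1))
s=snap('scene','s5');b=np.load('pics/s3.npz')['pixels'];o=np.load('pics/s2.npz')['pixels']
w=(slice(178,192),slice(338,348));
for n,i in(('notch',b),('plain',o)): print(n,abs(s['pixels'].astype(int)-i)[w].mean())
E
```

```text
time_s: 21.35
tcp_pos: [0.6535, 0.0653, 0.2208]
ee_rot: [[0.777, -0.63, 0.002], [-0.63, -0.777, 0.0], [0.001, -0.001, -1.0]]
wrist_force: [-0.2, -1.0, 0.5]
gripper_width: 0.472
gripper_force: 0.0
time_s: 22.15
tcp_pos: [0.6066, 0.1032, 0.3411]
ee_rot: [[0.777, -0.629, 0.002], [-0.629, -0.777, 0.001], [0.002, -0.002, -1.0]]
wrist_force: [1.3, -0.3, -0.1]
gripper_width: 0.497
gripper_force: 0.0
throat 662 [202.1 203.  203.8 204.7 205.4] [67.01359517 64.47734139 64.        ] (400, 640, 3)
max z near collar [427.50806662 428.75463228 429.79608068]
before [66.41538462 63.79538462 63.18307692] [202.2 203.  203.9 204.7 205.5]
notch 5.280952380952381
plain 23.097619047619048
```

```bash
python3 -c "
from station import r
print(r.finish_job())"
```

```text
the job is handed in; nothing more can be done
None
```

I turned the drum until the index lever dropped into its notch, pushed the vial upright through the collar flap into the well, and handed the job in at about 22 s; the flap then measured shut and the lever was still in its notch, though I viewed 11 pictures, one over the limit of 10.

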